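# Set the lockout selector of a medicine strongbox

## Task

The lockout selector on the medicine strongbox is locked in the middle: pull its sprung knob up out of the detent, turn it towards the green lens and let it drop fully home in the detent on the green side, then let go. Work gently: never force the knob against its detents or its stop, and leave the bottles, the yellow tray and the red-lidded bucket where they stand.

Things in the scene. Friction and masses are not known exactly. Their poses are not given: they have to be found in the camera images.
- safe: White steel medicine strongbox, fixed to the counter, 240 (x) x 360 (y) x 100 mm high. Origin: centre of its underside; the selector's axis is its z axis. On its flat top, round that axis, stands the selector's aluminium bezel: 84 mm across, 31.5 mm high, the knob's stem coming out of a hole in it; inside, unseen, the detents.
- selector: The selector knob: black bar grip, 60 mm long (own x -28 to +32), 14 mm thick (own y), its underside at own z 37.5, its top at 67.5 mm, on a 12 mm stem. Origin: on the axis, level with the strongbox's top when home. Own x runs along the bar to the pointer end (white stripe and end face); at the start, locked, it points to the strongbox's +x. Turns at most 1.6 rad either way.
- grip (a point): Point on the selector's axis at mid-height of the bar's upper part, 55 mm above the strongbox's top when home (12.5 mm below the bar's top).
- pointer (a point): Middle of the white end face of the bar, 32 mm from the axis, 55 mm above the strongbox's top when home.
- pull (a joint): How far the knob is pulled up, m: 0 home in a detent; hard stop at 12 mm. A spring pulls it down: 7 N at 0, 11 N at 12 mm. A pin under the knob sits 7 mm deep in the detent: the knob cannot turn below about 7 mm. Between detents the pin rides on a flat land, pull staying at 6 to 7 mm; over a detent the spring drops it to 0.
- detents (a point): Point on the selector's axis, level with the strongbox's top, fixed to it, axes like its own. Hidden round it, 24 mm out, are three detents, 8 mm wide for the round-tipped 6 mm pin: middle, green side, red side. A held knob enters within 0.04 rad of centre, a free one slips in from 0.1. The side ones lie on a hand-set ring: 0.14 to 0.30 rad off their lens's bearing, past or short: feel for them.
- green_lens: Green domed indicator lens, 36 mm across, 8 mm high, fixed on the strongbox's top. Origin: centre of its underside, 65 mm from the selector's axis, at a bearing of 0.95 rad to the left or to the right of the strongbox's +x (which side varies).
- red_lens: Red lens of the same make at the mirrored place on the other side of the selector.
- vial: Small amber glass vial with a blue cap, 28 mm across, 55 mm high, standing loose on the strongbox's lid. Origin: centre of its underside. Leave alone.
- bottle: White plastic bottle, 60 mm across, 150 mm high, standing loose on the counter left of the strongbox. Origin: centre of its underside. Leave alone.
- bucket: Yellow sharps bucket with red lid, 132 mm across, 143 mm high, loose on the counter right of the strongbox. Origin: centre of its underside. Leave alone.
- tray: Yellow shallow tray, 160 x 110 x 25 mm, loose on the counter. Origin: centre of its underside. Leave alone.

How it is judged:
By the outcome, as a careful person would: the job done as asked, in the order asked, and still so for the second after the job is handed in, with the robot touching nothing.
It also fails if it takes over 64 s, if anything falls off the work surface, if the arm or the gripper's body presses on something with over 40 N, if the wrist force passes 120 N, or if a joint passes its speed limit or range.

## Robot

A 6-joint arm with a two-finger parallel gripper is mounted at the origin on the work surface. World frame = base frame: x ahead of the robot, y to its left, z up, the work surface at z = 0. Lengths are in m, angles in rad, forces in N, time in s.
With the tool pointing down it reaches from about 0.425 to 0.95 m from the base axis. Payload 3.5 kg.
Tool frame: the origin (TCP) lies midway between the tips of the shut fingers; the grasp point (between the pads) lies 19 mm behind it; y points along the fingers, x is the direction in which the jaws open and shut, and the axes are right-handed (so a half turn about y gives the same grasp; the last joint's range is limited). The gripper opens to 85 mm and grips with 20 to 120 N. Pads are 22 mm wide; open, the fingers measure 114 mm over their backs; the gripper's body (76 mm by 85 mm) begins 54 mm behind the grasp point. The pads swing forward as they close: fully open they stand 13 mm farther back than shut.
Start: joints at [1.061, 0.286, 1.577, -0, 1.279, -0.15], TCP at [0.238, 0.632, 0.231] pointing down, gripper open.
Joint ranges: [-2.77, 2.77], [-0.9, 2.22], [0.21, 2.48], [-1.53, 4.67], [0.24, 2.81], [-2.84, 2.84]. Speed limits (rad/s): [2.79, 2.79, 3.14, 3.14, 3.14, 3.14].

## Interface

Orientations are given as a unit quaternion [x, y, z, w].
In Python, from plant import ctrl, viewer gives the robot as it stands.
- The arm moves only by the tool step_arm, never from a script. Its argument "rows" is a list of rows, each a list of 3 entries, a list of its own where there are three numbers: the turn, a rotation vector about the tool's x, y, z in degrees, then the shift along the tool's x, y, z in mm, then the closure, from 0 (fully open) to 1 (shut). A call has 1 to 10 rows; each row is the pose to reach, as a shift and turn from the pose commanded when the call began, along the tool's axes at that moment; what a row does not reach only later rows make up. A row lasts 1/12 s, in which the tool goes at most 41.7 mm and 7.16 degrees, less where a joint would pass 70% of its speed; a pose out of reach is approached as far as the arm can. A call with a gripper value outside its range is refused whole. The fingers move at their own pace and stop on an object; "newtons" is the grip in N (left out, the last holds). Time passes only in rows, so rows that repeat a pose let the fingers close. It gives the time, the measured TCP pose, the force and the opening at its end, in the units of the state.
- ctrl.get_state(): the state, without advancing time (a new reading comes with each control period).
- viewer.read_camera(name): name is "scene" or "top"; returns (picture, depth): 420x560x3 uint8, red, green, blue; 420x560 float32, m along the optical axis (not along the pixel's ray), 0 where there is no reading.
- viewer.calibration(name): a dict with "K" (3x3 intrinsics, pixels), "D" ([k1, k2, p1, p2, k3] as OpenCV has them; the pictures are not rectified), "R" (3x3) and "t" (3): a world point X has camera coordinates R X + t. Camera axes: x right, y down, z forward; pixel columns grow to the right and rows downward; lengths in m; the calibration is good to about 2 mm. A picture is of the moment at which its call begins. calibration takes no time and is no camera call.
- ctrl.sign_off(): hands the job in, once; it reports no verdict.
The state is a dict: "time": time; "qpos": joint angles; "dq": joint speeds; "joint_efforts": joint torques, N m; "eef_pos": TCP position; "tcp_rot": TCP orientation; "contact_force": force on the tool from outside, world axes, zero at the start; "wrist_torque": the same for the moment, N m; "opening": opening from 0.0 (shut) to 1.0 (fully open).
Only numpy, scipy, OpenCV 4.12 (cv2) and the standard library are available. Lean on these libraries where they do the work, as an engineer would, in place of code of your own. Each camera call takes 0.05 s, during which the arm holds its last target.

## Working session

There is one attempt and no reset: what is moved stays moved. The work goes in short steps, Python scripts to look and compute and a tool call to move; the robot and the scene stay as the last step left them, time stands still between calls to the robot, and variables do not carry over. Pictures are saved under pics/ and viewed, and the job is handed in when it is done.

Besides the shell and the picture viewer there is one more tool, called as a command line: name --argument value ..., lists and objects as JSON in quotes. step_arm: Moves the arm, as the interface text tells. Its arguments: {"type":"object","properties":{"rows":{"type":"array"},"newtons":{"type":"number"}},"required":["rows"]}

```bash
mkdir -p pics; ls; python3 - <<'E'
from plant import ctrl, viewer
import cv2,numpy as np
for n in ["scene","top"]:
    p,d=viewer.read_camera(n)
    cv2.imwrite(f"pics/{n}0.png",p[:,:,::-1]); np.savez(f"{n}0.npz",p=p,d=d)
    c=viewer.calibration(n); print(n,{k:np.round(v,4).tolist() for k,v in c.items()})
print(ctrl.get_state())
E
```

```text
pics
scene {'K': [[492.4714, 0.0, 282.8212], [0.0, 492.4714, 214.6885], [0.0, 0.0, 1.0]], 'D': [-0.1828, 0.0, 0.0, 0.0, 0.0], 'R': [[-0.7592, 0.6507, 0.0158], [0.5057, 0.605, -0.6151], [-0.4098, -0.4589, -0.7883]], 't': [0.415, -0.2182, 1.4126]}
top {'K': [[499.0276, 0.0, 275.0742], [0.0, 499.0276, 200.5315], [0.0, 0.0, 1.0]], 'D': [-0.1839, 0.0, 0.0, 0.0, 0.0], 'R': [[-0.0004, -0.9997, -0.0232], [-0.9855, 0.0043, -0.1695], [0.1695, 0.0228, -0.9853]], 't': [0.0434, 0.5518, 1.2457]}
{'time': 0.1, 'qpos': array([ 1.06100010e+00,  2.87127708e-01,  1.57802397e+00, -3.85700187e-05,
        1.27864493e+00, -1.49993824e-01]), 'dq': array([ 0.00021961, -0.00108176, -0.00250513, -0.00065492, -0.00150974,
        0.0006866 ]), 'joint_efforts': array([-8.66057485e-05, -4.07290506e+01, -2.93701887e+01, -1.48755971e-04,
        3.36682366e-03,  1.72032168e-05]), 'eef_pos': array([0.23733972, 0.63125351, 0.23005535]), 'tcp_rot': array([ 0.58174879,  0.40177347, -0.40316152, -0.58103976]), 'contact_force': array([-0.31364512,  0.89601116,  0.03615979]), 'wrist_torque': array([-0.00933537,  0.02095921,  0.04131291]), 'opening': 1.0010507141535954}
```

View pics/scene0.png

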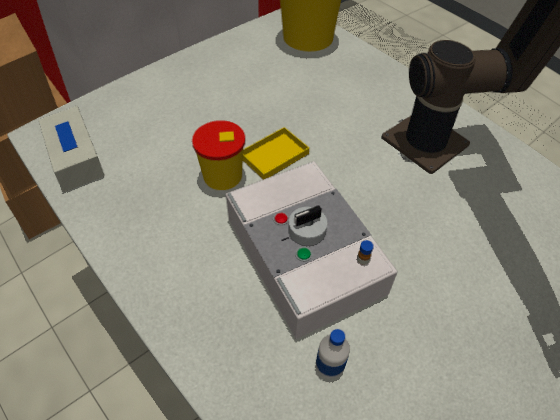

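View pics/top0.png

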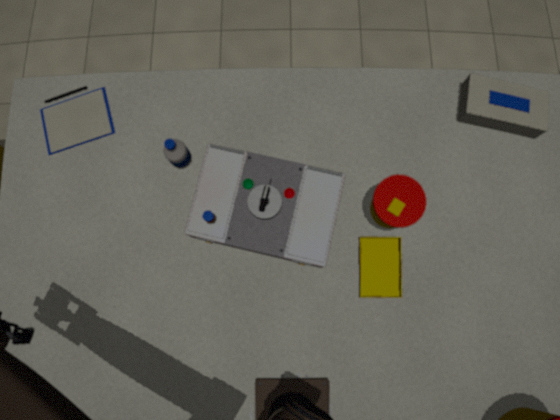

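The scene view has the knob on its bezel at about (307,220), the green lens at (304,254), the red lens at (281,218) and the vial at (366,250). In the top view the knob is at (264,201), green at (248,184), red at (289,193) and the vial at (208,216). Next I'll localise them.

```bash
cat > h.py <<'E'
import numpy as np,cv2
from plant import ctrl,viewer
from scipy.spatial.transform import Rotation as Ro
def cloud(n,d):
    c=viewer.calibration(n);K=np.array(c['K']);R=np.array(c['R']);t=np.array(c['t'])
    h,w=d.shape
    u,v=np.meshgrid(np.arange(w),np.arange(h))
    x=cv2.undistortPoints(np.stack([u,v],-1).reshape(-1,1,2).astype(float),K,np.array(c['D'])).reshape(h,w,2)
    X=np.dstack([x[...,0]*d,x[...,1]*d,d]); return (X-t)@R
def ray_z(n,uv,z):
    c=viewer.calibration(n);K=np.array(c['K']);R=np.array(c['R']);t=np.array(c['t'])
    x=cv2.undistortPoints(np.array(uv,float).reshape(-1,1,2),K,np.array(c['D'])).reshape(-1,2)
    r=np.c_[x,np.ones(len(x))]@R; o=-R.T@t
    return o+r*((z-o[2])/r[:,2])[:,None]
def proj(n,X):
    c=viewer.calibration(n)
    return cv2.projectPoints(np.array(X,float).reshape(-1,3),cv2.Rodrigues(np.array(c['R']))[0],np.array(c['t']),np.array(c['K']),np.array(c['D']))[0].reshape(-1,2)
E
python3 - <<'E'
from h import *
for n in ["scene","top"]:
    f=np.load(n+"0.npz");p=f['p'].astype(int);d=f['d'];X=cloud(n,d)
    r,g,b=p[...,0],p[...,1],p[...,2]
    reg=np.zeros(r.shape,bool)
    if n=="top": reg[130:280,180:350]=1
    else: reg[150:340,220:400]=1
    for nm,m in dict(green=(g>1.6*r)&(g>60)&(g>b*1.3),red=(r>2*g)&(r>80)&(r>2*b),blue=(b>1.5*r)&(b>60)).items():
        m=m&reg
        if nm=="red" and n=="scene": m[:205]=0
        v,u=np.nonzero(m); c=np.array([u.mean(),v.mean()])
        print(n,nm,m.sum(),c,"depthmed",np.median(X[m],0).round(4),"ray z=.105",ray_z(n,c,.105).round(4))
    m=reg&(X[...,2]>.09)&(X[...,2]<.112)
    P=X[m]; print(n,"top z",np.median(P[:,2]),m.sum())
    rect=cv2.minAreaRect(P[:,:2].astype(np.float32)*1000); print(rect)
    k=reg&(X[...,2]>.15)&(np.hypot(*(X[...,:2]-P[:,:2].mean(0)).transpose(2,0,1))<.06); Q=X[k]; print("knob",k.sum(),Q.mean(0), cv2.minAreaRect(Q[:,:2].astype(np.float32)*1000),np.percentile(Q[:,2],[5,50,95]))
    k=reg&(X[...,2]>.122)&(X[...,2]<.14)&(np.hypot(*(X[...,:2]-P[:,:2].mean(0)).transpose(2,0,1))<.06); Q=X[k]; print("bezel",cv2.minEnclosingCircle(Q[:,:2].astype(np.float32)*1000),np.median(Q[:,2]))
    s=(slice(150,250),slice(200,330)) if n=="top" else (slice(180,290),slice(230,390))
    cv2.imwrite(f"pics/z_{n}.png",cv2.resize(p[s].astype(np.uint8)[:,:,::-1],None,fx=5,fy=5,interpolation=cv2.INTER_CUBIC))
E
```

```text
scene green 127 [303.51181102 253.22047244] depthmed [0.5884 0.1122 0.1073] ray z=.105 [[0.5868 0.1115 0.105 ]]
scene red 105 [280.66666667 217.66666667] depthmed [0.5635 0.0104 0.1077] ray z=.105 [[0.5623 0.0084 0.105 ]]
scene blue 301 [349.15282392 287.88039867] depthmed [0.5908 0.2145 0.1512] ray z=.105 [[0.5724 0.2336 0.105 ]]
scene top z 0.10201480123008065 13486
((534.5835571289062, 55.605987548828125), (546.8495483398438, 243.0825653076172), 76.45204162597656)
knob 271 [0.5432609  0.06983966 0.16335614] ((540.9573364257812, 68.35821533203125), (15.502739906311035, 61.4537239074707), 74.83561706542969) [0.15173294 0.16547584 0.16980789]
bezel ((538.2760009765625, 68.60126495361328), 42.96338653564453) 0.13153622587791475
top green 88 [247.5 183.5] depthmed [0.5852 0.1093 0.1073] ray z=.105 [[0.5854 0.1095 0.105 ]]
top red 92 [288.95652174 192.76086957] depthmed [0.5602 0.0062 0.1071] ray z=.105 [[0.5614 0.0063 0.105 ]]
top blue 88 [207.81818182 215.46590909] depthmed [0.4981 0.1992 0.1546] ray z=.105 [[0.5052 0.2075 0.105 ]]
top top z 0.10130713834995486 12614
((544.1151733398438, 102.02455139160156), (430.7817077636719, 244.8061065673828), 76.5826187133789)
knob 161 [0.53753048 0.06492244 0.16604195] ((538.7418823242188, 65.23682403564453), (14.362630844116211, 60.26469039916992), 75.52827453613281) [0.15889243 0.1666008  0.17048365]
bezel ((537.10546875, 65.5412826538086), 42.27872085571289) 0.1308993548220556
```

View pics/z_top.png

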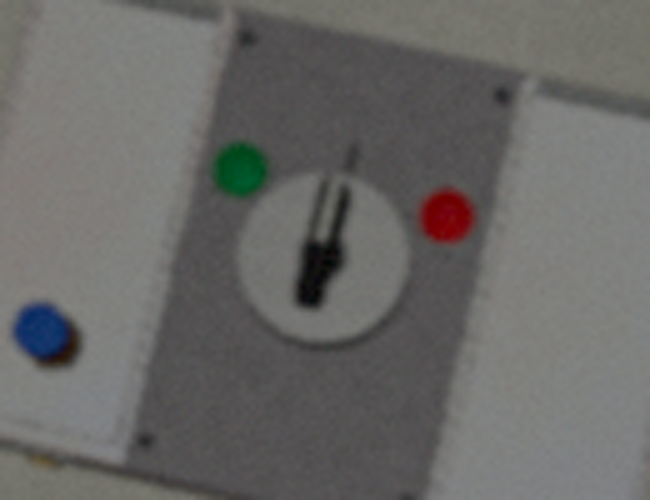

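View pics/z_scene.png

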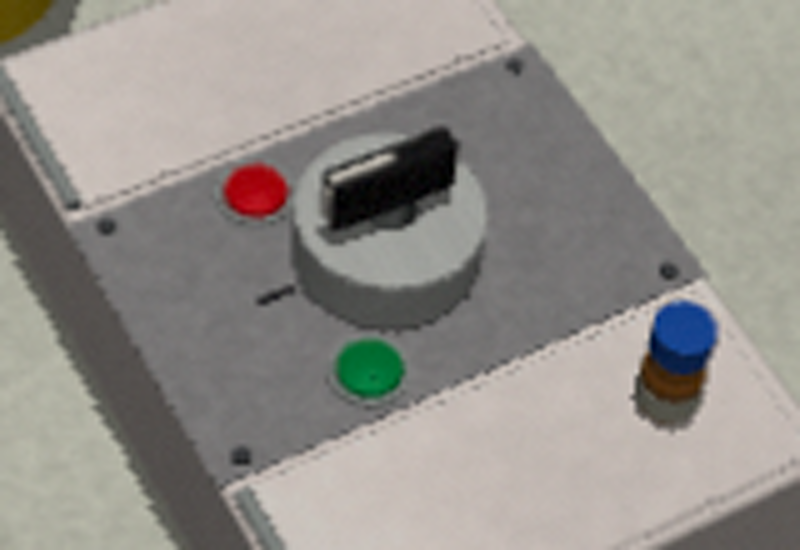

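```bash
cat >> h.py <<'E'
AX=np.array([.5375,.0673]);YAW=-.234;ZT=.1013
def tgt(z,ang=0.,s=1,ax=AX):
    a=YAW+ang; x=s*np.array([-np.sin(a),np.cos(a),0]); y=np.array([0,0,-1.])
    return Ro.from_matrix(np.c_[x,y,np.cross(x,y)]),np.array([*ax,z])
def rel(R1,p1,R0,p0):
    return (R0.inv()*R1).as_rotvec(degrees=True).round(2),(R0.inv().apply(p1-p0)*1000).round(2)
def cur():
    s=ctrl.get_state(); return Ro.from_quat(s['tcp_rot']),np.array(s['eef_pos']),s
E
python3 - <<'E'
from h import *
R,p,s=cur();print(R.as_matrix().round(4),p)
for sg in (1,-1): print(sg,*rel(*tgt(.20,0,sg),R,p))
E
```

```text
[[ 3.521e-01 -1.000e-03 -9.360e-01]
 [ 9.360e-01 -1.900e-03  3.521e-01]
 [-2.200e-03 -1.000e+00  3.000e-04]] [0.23733972 0.63125351 0.23005535]
1 [-0.02 -7.21 -0.12] [-422.1    30.84 -479.51]
-1 [ 1.9000e-01  1.7279e+02 -4.0000e-02] [-422.1    30.84 -479.51]
```

step_arm --rows '[[[0, -7.2, 0], [-20, 0, -23], 0], [[0, -7.2, 0], [-46, 0, -52], 0], [[0, -7.2, 0], [-72, 0, -82], 0], [[0, -7.2, 0], [-98, 0, -111], 0], [[0, -7.2, 0], [-124, 0, -141], 0], [[0, -7.2, 0], [-150, 0, -170], 0], [[0, -7.2, 0], [-176, 0, -200], 0], [[0, -7.2, 0], [-202, 0, -230], 0], [[0, -7.2, 0], [-228, 0, -259], 0], [[0, -7.2, 0], [-250, 0, -284], 0]]'

```text
time: 0.93
eef_pos: [0.4158, 0.2955, 0.2309]
tcp_rot: [0.555, 0.438, -0.438, -0.555]
contact_force: [0.5, 1.1, 1.4]
opening: 1.001
```

```bash
python3 - <<'E'
from h import *
R,p,s=cur();print(p,s['time'],s['qpos'].round(2),s['contact_force'])
print(*rel(*tgt(.20),R,p))
E
```

```text
[0.41579921 0.29549902 0.23091938] 0.9333 [ 0.42 -0.08  1.98 -0.    1.25 -0.92] [0.52056071 1.11495156 1.36651687]
[-0.02 -0.04 -0.04] [-193.62   31.   -171.44]
```

step_arm --rows '[[[0, 0, 0], [-28, 0, -25], 0], [[0, 0, 0], [-56, 0, -50], 0], [[0, 0, 0], [-84, 0, -75], 0], [[0, 0, 0], [-112, 0, -100], 0], [[0, 0, 0], [-140, 5, -125], 0], [[0, 0, 0], [-160, 12, -142], 0], [[0, 0, 0], [-170, 20, -150], 0], [[0, 0, 0], [-172, 25, -152], 0], [[0, 0, 0], [-172, 25, -152], 0], [[0, 0, 0], [-172, 25, -152], 0]]'

```text
time: 1.77
eef_pos: [0.5224, 0.0963, 0.2055]
tcp_rot: [-0.554, -0.438, 0.439, 0.555]
contact_force: [0.5, 0.1, 0.3]
opening: 0.998
```

```bash
python3 - <<'E'
from h import *
R,p,s=cur();print(p,s['time'],s['qpos'].round(2),s['contact_force'])
print(*rel(*tgt(.20),R,p))
for n in ["scene","top"]:
    q,d=viewer.read_camera(n); cv2.imwrite(f"pics/{n}1.png",q[:,:,::-1])
E
```

```text
[0.52241013 0.0962607  0.20548539] 1.7667 [-0.01 -0.01  1.95  0.    1.2  -1.35] [0.52222109 0.12479998 0.29557636]
[-0.13  0.03  0.01] [-24.69   5.43 -21.39]
```

View pics/scene1.png

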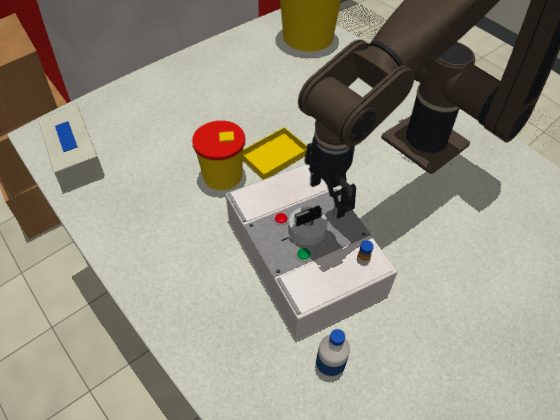

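The gripper, seen at about (335,190), is 3 cm short of the knob at (307,220). I'll close in the rest of the way above it.

step_arm --rows '[[[0, 0, 0], [-12, 2, -11], 0], [[0, 0, 0], [-22, 4, -20], 0], [[0, 0, 0], [-24.7, 5.5, -21.4], 0], [[0, 0, 0], [-24.7, 5.5, -21.4], 0], [[0, 0, 0], [-24.7, 5.5, -21.4], 0]]'

```text
time: 2.28
eef_pos: [0.5382, 0.0665, 0.2007]
tcp_rot: [-0.555, -0.438, 0.438, 0.555]
contact_force: [-0.1, 0.9, -0.6]
opening: 1.001
```

```bash
python3 - <<'E'
from h import *
R,p,s=cur();print(p,s['time'],s['contact_force'])
print(*rel(*tgt(.20),R,p), *rel(*tgt(.14),R,p))
for n in ["scene","top"]:
    q,d=viewer.read_camera(n); 
    for X in (p,[*AX,ZT+.0675],[*AX,ZT+.0315]):
        print(n,proj(n,X))
    u,v=proj(n,[*AX,.17])[0].astype(int)
    im=cv2.resize(q[v-55:v+55,u-70:u+70,::-1],None,fx=5,fy=5,interpolation=cv2.INTER_CUBIC)
    for X,c in ((p,(0,0,255)),([*AX,ZT+.0675],(0,255,255))):
        a=(proj(n,X)[0]-[u-70,v-55])*5+2; cv2.circle(im,tuple(int(i) for i in a),4,c,-1)
    cv2.imwrite(f"pics/{n}2.png",im)
E
```

```text
[0.53821009 0.06651698 0.20073741] 2.2833 [-0.11666963  0.93974055 -0.57781666]
[-0.03 -0.02  0.02] [0.6  0.74 0.87] [-0.03 -0.02  0.02] [ 0.58 60.74  0.84]
scene [[308.74127899 200.31594868]]
scene [[308.37209236 210.12185541]]
scene [[307.42093924 220.55835272]]
top [[262.82340253 195.11884636]]
top [[263.13282961 197.86699706]]
top [[263.82802704 200.46612387]]
```

View pics/scene2.png

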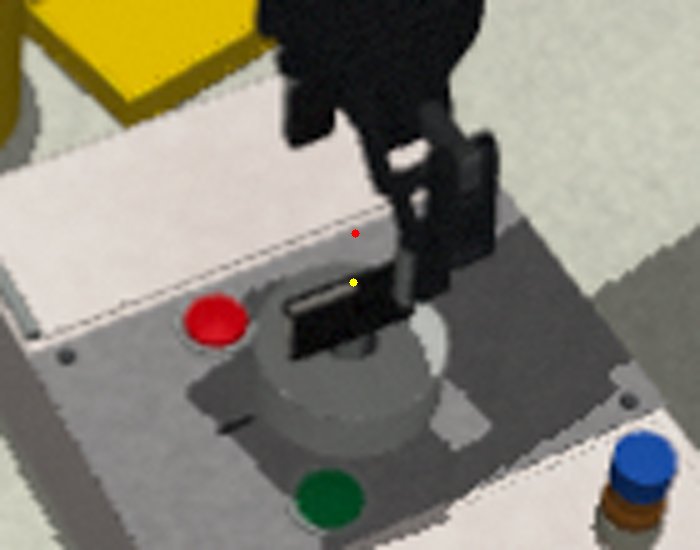

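View pics/top2.png

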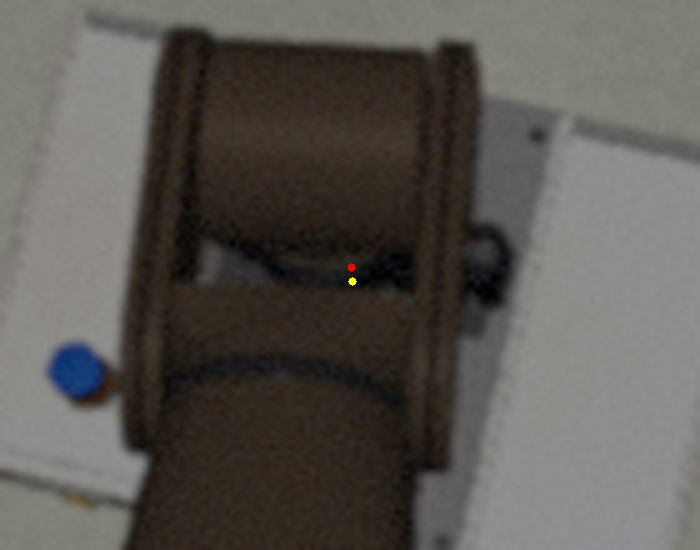

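```bash
python3 - <<'E'
from h import *
q,d=viewer.read_camera("scene"); X=cloud("scene",d); np.savez("s3.npz",p=q,d=d)
c,s=np.cos(YAW),np.sin(YAW)
L=X[...,:2]-AX; lx=c*L[...,0]+s*L[...,1]; ly=-s*L[...,0]+c*L[...,1]
for a,b in ((.175,.19),(.19,.21),(.21,.23),(.23,.25),(.25,.27)):
    m=(X[...,2]>a)&(X[...,2]<b)&(np.hypot(lx,ly)<.09)
    H,_,_=np.histogram2d(ly[m]*1000,lx[m]*1000,bins=[np.arange(-80,81,10),np.arange(-60,61,10)])
    print(a,b);print(H.astype(int))
E
```

```text
0.175 0.19
[[0 0 0 0 0 0 0 0 0 0 0 0]
 [0 0 0 0 0 0 0 0 0 0 0 0]
 [0 0 0 0 0 0 0 0 0 0 0 0]
 [0 0 0 0 0 0 0 0 0 0 0 0]
 [0 0 0 0 0 0 0 0 0 0 0 0]
 [0 0 0 0 0 0 0 0 0 0 0 0]
 [0 0 0 0 0 0 0 0 0 0 0 0]
 [0 0 0 0 0 0 0 0 0 0 0 0]
 [0 0 0 0 0 0 0 0 0 0 0 0]
 [0 0 0 0 0 0 0 0 0 0 0 0]
 [0 0 0 0 0 0 0 0 0 0 0 0]
 [0 0 0 0 0 0 0 0 0 0 0 0]
 [0 0 0 0 0 0 0 0 0 0 0 0]
 [0 0 0 0 0 0 0 0 0 0 0 0]
 [0 0 0 0 0 0 0 0 0 0 0 0]
 [0 0 0 0 0 0 0 0 0 0 0 0]]
0.19 0.21
[[0 0 0 0 0 0 0 0 0 0 0 0]
 [0 0 0 0 0 0 0 0 0 0 0 0]
 [0 0 0 0 0 0 0 0 0 0 0 0]
 [0 0 0 0 0 0 0 0 0 0 0 0]
 [0 0 0 0 0 0 0 0 0 0 0 0]
 [0 0 0 0 0 0 0 0 0 0 0 0]
 [0 0 0 0 0 0 0 0 0 0 0 0]
 [0 0 0 0 0 0 0 0 0 0 0 0]
 [0 0 0 0 0 0 0 0 0 0 0 0]
 [0 0 0 0 0 0 0 0 0 0 0 0]
 [0 0 0 0 0 0 0 0 0 0 0 0]
 [0 0 0 0 0 0 0 0 0 0 0 0]
 [0 0 0 0 0 0 0 0 0 0 0 0]
 [0 0 0 0 0 0 0 0 0 0 0 0]
 [0 0 0 0 0 0 0 0 0 0 0 0]
 [0 0 0 0 0 0 0 0 0 0 0 0]]
0.21 0.23
[[ 0  0  0  0  0  0  0  0  0  0  0  0]
 [ 0  0  0  0  0  0  0  0  0  0  0  0]
 [ 0  0  0  0  0  0  0  0  0  0  0  0]
 [ 0  0  0  0  2 22 18  8  0  0  0  0]
 [ 0  0  0  0  0  0  1  0  0  0  0  0]
 [ 0  0 
[... 991 characters left out ...]
  0  0  0  0  0  0  0  0]
 [ 0  0  0  0  0  0  0  0  0  0  0  0]]
0.25 0.27
[[ 0  0  0  0  0  0  0  1  0  0  0  0]
 [ 0  0  0  0  0  0  7  8  0  0  0  0]
 [ 0  0  0  0  0  0  7  2  0  0  0  0]
 [ 0  0  0  0  0  3 14 15  0  0  0  0]
 [ 0  0  0  0  0  1  0  0  0  0  0  0]
 [ 0  0  0  0  0  0  0  0  0  0  0  0]
 [ 0  0  0  0  0  0  0  0  0  0  0  0]
 [ 0  0  0  0  0  0  0  0  0  0  0  0]
 [ 0  0  0  0  0  0  0  0  0  0  0  0]
 [ 0  0  0  0  0  0  0  0  0  0  0  0]
 [ 0  0  0  0  0  0  0  0  0  0  0  0]
 [ 0  0  0  0  0  0  0  1  0  0  0  0]
 [ 0  0  0  0  0  0  1 15  0  0  0  0]
 [ 0  0  0  0  0  0 11 17  0  0  0  0]
 [ 0  0  0  0  0  3  1  5  0  0  0  0]
 [ 0  0  0  0  3 14 12  9  0  0  0  0]]
```

The depth cloud puts the open fingers evenly on both sides of the axis, with pads at about ±45 mm. Now lowering around the bar.

step_arm --rows '[[[0, 0, 0], [0.6, 10, 0.8], 0], [[0, 0, 0], [0.6, 22, 0.8], 0], [[0, 0, 0], [0.6, 34, 0.8], 0], [[0, 0, 0], [0.6, 46, 0.8], 0], [[0, 0, 0], [0.6, 54, 0.8], 0], [[0, 0, 0], [0.6, 59, 0.8], 0], [[0, 0, 0], [0.6, 60, 0.8], 0], [[0, 0, 0], [0.6, 60, 0.8], 0], [[0, 0, 0], [0.6, 60, 0.8], 0], [[0, 0, 0], [0.6, 60, 0.8], 0]]'

```text
time: 3.27
eef_pos: [0.5384, 0.067, 0.1416]
tcp_rot: [0.555, 0.439, -0.438, -0.555]
contact_force: [-0.5, -0.3, -0.1]
opening: 1.006
```

step_arm --rows '[[[0, 0, 0], [0, 0, 0], 0.5], [[0, 0, 0], [0, 0, 0], 0.6], [[0, 0, 0], [0, 0, 0], 0.7], [[0, 0, 0], [0, 0, 0], 0.7], [[0, 0, 0], [0, 0, 0], 0.7], [[0, 0, 0], [0, 0, 0], 0.7]]' --newtons 20

```text
time: 3.77
eef_pos: [0.5378, 0.067, 0.1408]
tcp_rot: [-0.555, -0.438, 0.438, 0.555]
contact_force: [0.3, -0.2, 0.3]
opening: 0.301
```

```bash
python3 - <<'E'
from h import *
R,p,s=cur();print(p,s['time'],s['contact_force'],s['wrist_torque'],s['opening'])
print(*rel(*tgt(.14),R,p))
q,d=viewer.read_camera("scene"); 
cv2.imwrite("pics/s4.png",cv2.resize(q[150:270,230:390,::-1],None,fx=5,fy=5,interpolation=cv2.INTER_CUBIC))
E
```

```text
[0.53781378 0.06700634 0.14084715] 3.7667 [ 0.30763647 -0.21647835  0.30632904] [-0.00423691  0.01816791 -0.02514638] 0.30099247108207694
[ 0.   -0.01  0.  ] [0.21 0.85 0.37]
```

View pics/s4.png

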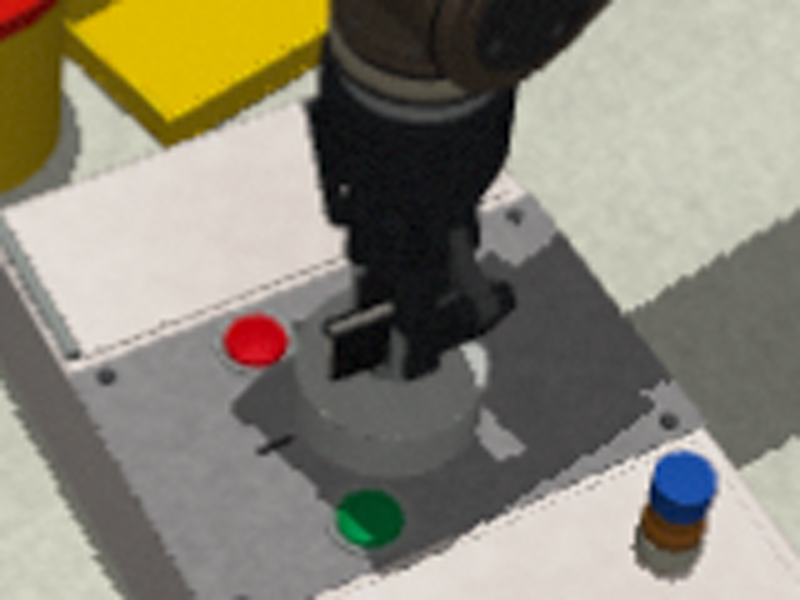

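The fingers straddle the bar, with the pad at about (410,350) and the bar from (330,330) to its right. Closing.

step_arm --rows '[[[0, 0, 0], [0, 0, 0], 0.76], [[0, 0, 0], [0, 0, 0], 0.8], [[0, 0, 0], [0, 0, 0], 0.83], [[0, 0, 0], [0, 0, 0], 0.86], [[0, 0, 0], [0, 0, 0], 0.9], [[0, 0, 0], [0, 0, 0], 0.9], [[0, 0, 0], [0, 0, 0], 0.9]]' --newtons 20

```text
time: 4.4
eef_pos: [0.5378, 0.0665, 0.1409]
tcp_rot: [0.555, 0.438, -0.439, -0.555]
contact_force: [-1.4, -3.7, 2.0]
opening: 0.16
```

```bash
python3 - <<'E'
from h import *
R,p,s=cur();print(p,s['time'],s['contact_force'],R.inv().apply(s['contact_force']),s['wrist_torque'],s['opening'])
print(*rel(*tgt(.14),R,p))
E
```

```text
[0.53775409 0.06652361 0.14090839] 4.4 [-1.37982574 -3.73195065  1.95051098] [-3.95226876 -1.94619915  0.47722985] [-0.66992099  0.18398098 -0.02985096] 0.15961756618044617
[-0.    0.   -0.06] [0.7  0.91 0.43]
```

step_arm --rows '[[[0, 0, 0], [-0.5, 0, 0], 0.9], [[0, 0, 0], [-0.5, 0, 0], 0.95], [[0, 0, 0], [-0.5, 0, 0], 0.95], [[0, 0, 0], [-0.5, -1, 0], 0.95], [[0, 0, 0], [-0.5, -2, 0], 0.95], [[0, 0, 0], [-0.5, -3, 0], 0.95], [[0, 0, 0], [-0.5, -4, 0], 0.95], [[0, 0, 0], [-0.5, -4, 0], 0.95]]' --newtons 50

```text
time: 5.07
eef_pos: [0.5375, 0.0665, 0.1435]
tcp_rot: [-0.555, -0.438, 0.438, 0.555]
contact_force: [4.5, -4.1, -9.6]
opening: 0.152
```

```bash
cat > st.py <<'E'
from h import *
R,p,s=cur();print("p",p.round(5),"t",s['time'],"F",s['contact_force'].round(1),"Ftool",R.inv().apply(s['contact_force']).round(2),"T",s['wrist_torque'].round(2),"op",s['opening'].round(3) if hasattr(s['opening'],'round') else s['opening'])
x=R.as_matrix()[:,0]; print("yaw rel",np.arctan2(x[1],x[0])-np.pi/2-YAW,"tilt",R.as_matrix()[:,1].round(4),"q6",s['qpos'][5])
E
python3 st.py
```

```text
p [0.53749 0.06646 0.14345] t 5.0667 F [ 4.5 -4.1 -9.6] Ftool [-2.93  9.62 -5.35] T [-0.48 -0.82 -0.04] op 0.15225523745270592
yaw rel -0.0002779935732794836 tilt [-3.e-04  0.e+00 -1.e+00] q6 -1.4008999368740789
```

step_arm --rows '[[[0, 0, 0], [-0.2, -1, -0.3], 0.95], [[0, 0, 0], [-0.4, -2, -0.6], 0.95], [[0, 0, 0], [-0.4, -3, -0.6], 0.95], [[0, 0, 0], [-0.4, -4, -0.6], 0.95], [[0, 0, 0], [-0.4, -5, -0.6], 0.95], [[0, 0, 0], [-0.4, -6, -0.6], 0.95], [[0, 0, 0], [-0.4, -6.5, -0.6], 0.95], [[0, 0, 0], [-0.4, -6.5, -0.6], 0.95], [[0, 0, 0], [-0.4, -6.5, -0.6], 0.95]]'

```text
time: 5.82
eef_pos: [0.5376, 0.0663, 0.1511]
tcp_rot: [-0.554, -0.438, 0.438, 0.556]
contact_force: [2.0, 0.7, -12.3]
opening: 0.152
```

```bash
python3 st.py; python3 - <<'E'
from h import *
q,d=viewer.read_camera("scene"); 
cv2.imwrite("pics/s5.png",cv2.resize(q[150:270,230:390,::-1],None,fx=5,fy=5,interpolation=cv2.INTER_CUBIC))
E
```

```text
p [0.53763 0.0663  0.1511 ] t 5.8167 F [  2.    0.7 -12.3] Ftool [ 1.15 12.33 -1.79] T [ 0.08 -0.36 -0.02] op 0.15185892241975335
yaw rel -0.00023089867546485787 tilt [-1.5e-03  7.0e-04 -1.0e+00] q6 -1.4018010235608052
```

View pics/s5.png

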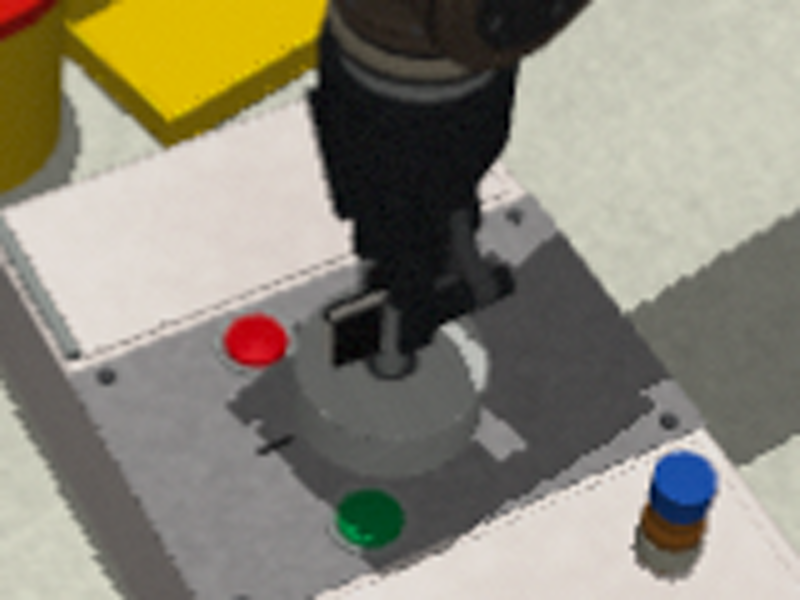

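step_arm --rows '[[[0, -2, 0], [0, 0, 0], 0.95], [[0, -5, 0], [0, 0, 0], 0.95], [[0, -8, 0], [0, 0, 0], 0.95], [[0, -11, 0], [0, 0, 0], 0.95], [[0, -14, 0], [0, 0, 0], 0.95], [[0, -17, 0], [0, 0, 0], 0.95], [[0, -20, 0], [0, 0, 0], 0.95], [[0, -20, 0], [0, 0, 0], 0.95], [[0, -20, 0], [0, 0, 0], 0.95]]'

```text
time: 6.62
eef_pos: [0.5376, 0.0662, 0.1511]
tcp_rot: [-0.47, -0.527, 0.528, 0.471]
contact_force: [0.7, 0.8, -11.6]
opening: 0.151
```

```bash
python3 st.py
```

```text
p [0.53763 0.06621 0.15107] t 6.6167 F [  0.7   0.8 -11.6] Ftool [ 0.69 11.57 -0.81] T [ 0.13 -0.2  -0.05] op 0.15057733362153466
yaw rel 0.347747652555197 tilt [-1.6e-03  4.0e-04 -1.0e+00] q6 -1.749681261921345
```

step_arm --rows '[[[0, -3, 0], [0, 0, 0], 0.95], [[0, -6, 0], [0, 0, 0], 0.95], [[0, -9, 0], [0, 0, 0], 0.95], [[0, -12, 0], [0, 0, 0], 0.95], [[0, -15, 0], [0, 0, 0], 0.95], [[0, -18, 0], [0, 0, 0], 0.95], [[0, -20.5, 0], [0, 0, 0], 0.95], [[0, -21.8, 0], [0, 0, 0], 0.95], [[0, -21.8, 0], [0, 0, 0], 0.95], [[0, -21.8, 0], [0, 0, 0], 0.95]]'

```text
time: 7.45
eef_pos: [0.5377, 0.0661, 0.1511]
tcp_rot: [-0.362, -0.607, 0.607, 0.363]
contact_force: [-0.4, 1.3, -11.8]
opening: 0.153
```

```bash
python3 st.py
```

```text
p [0.53768 0.06611 0.15106] t 7.45 F [ -0.4   1.3 -11.8] Ftool [ 1.33 11.82 -0.22] T [ 0.15 -0.01  0.07] op 0.15334453820376565
yaw rel 0.7282335526842814 tilt [-1.5e-03  2.0e-04 -1.0e+00] q6 -2.1301697560742263
```

step_arm --rows '[[[0, 0, 0], [0, 1, 0], 0.95], [[0, 0, 0], [0, 2, 0], 0.95], [[0, 0, 0], [0, 3, 0], 0.95], [[0, 0, 0], [0, 3.5, 0], 0.95], [[0, 0, 0], [0, 4, 0], 0.95], [[0, 0, 0], [0, 4, 0], 0.95], [[0, 0, 0], [0, 4, 0], 0.95]]'

```text
time: 8.03
eef_pos: [0.5378, 0.0661, 0.1478]
tcp_rot: [-0.362, -0.607, 0.608, 0.363]
contact_force: [-5.6, -0.2, -5.5]
opening: 0.151
```

```bash
python3 st.py
```

```text
p [0.53783 0.06606 0.14776] t 8.0333 F [-5.6 -0.2 -5.5] Ftool [2.44 5.51 5.  ] T [ 0.2   0.84 -0.01] op 0.1508151178262062
yaw rel 0.7293845117944304 tilt [-1.2e-03  1.0e-04 -1.0e+00] q6 -2.1312834977494584
```

Pull is about 6.9 mm with half the spring load carried, so the pin is on the land and not in a held-entry window. If a detent lies on the near side (0.65–0.81), a free knob here will slip in. Unloading and releasing.

step_arm --rows '[[[0, 0, 0], [0, 0.3, 0], 0.95], [[0, 0, 0], [0, 0.5, 0], 0.95], [[0, 0, 0], [0, 0.5, 0], 0.9], [[0, 0, 0], [0, 0.5, 0], 0.84], [[0, 0, 0], [0, 0.5, 0], 0.81], [[0, 0, 0], [0, 0.5, 0], 0.78], [[0, 0, 0], [0, 0.5, 0], 0.7], [[0, 0, 0], [0, 0.5, 0], 0.6], [[0, 0, 0], [0, 0.5, 0], 0.6], [[0, 0, 0], [0, 0.5, 0], 0.6]]' --newtons 20

```text
time: 8.87
eef_pos: [0.5389, 0.0658, 0.1476]
tcp_rot: [0.363, 0.608, -0.607, -0.362]
contact_force: [-0.5, -0.5, 0.6]
opening: 0.398
```

```bash
python3 st.py; cat > look.py <<'E'
from h import *
import sys
q,d=viewer.read_camera("scene"); X=cloud("scene",d)
cv2.imwrite(f"pics/{sys.argv[1]}.png",cv2.resize(q[150:270,230:390,::-1],None,fx=5,fy=5,interpolation=cv2.INTER_CUBIC))
E
python3 look.py s6
```

```text
p [0.53893 0.06584 0.14757] t 8.8667 F [-0.5 -0.5  0.6] Ftool [-0.2  -0.58  0.72] T [ 0.06  0.05 -0.05] op 0.39807120114592387
yaw rel 0.7293630764049226 tilt [ 2.e-03 -3.e-04 -1.e+00] q6 -2.131391080032582
```

View pics/s6.png

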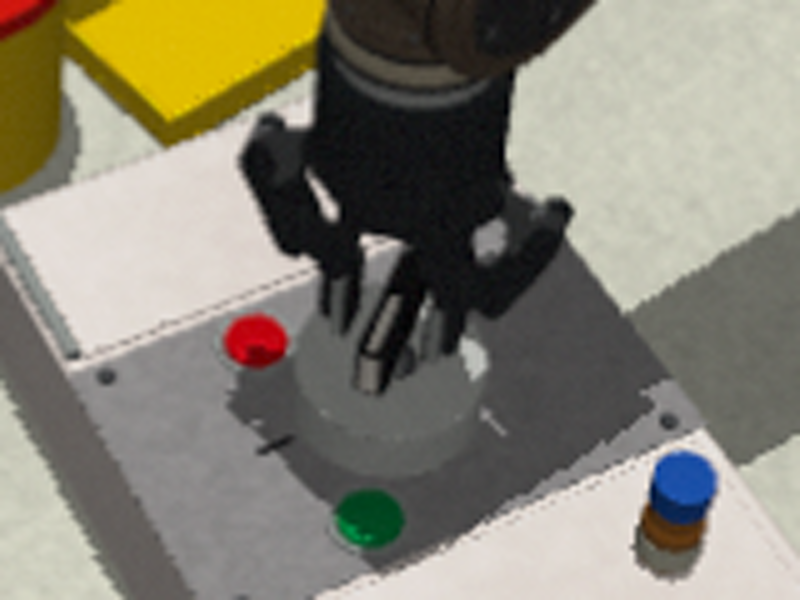

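```bash
cat > ov.py <<'E'
from h import *
import sys
def wire(im,org,sc,ang,pull,col,ax=(.5383,.0686),zt=.1015):
    a=YAW+ang; ex=np.array([np.cos(a),np.sin(a)]); ey=np.array([-ex[1],ex[0]])
    P=np.array([[*(np.array(ax)+x*ex+y*ey),zt+z+pull] for z in(.0375,.0675) for x,y in((-.028,-.007),(.032,-.007),(.032,.007),(-.028,.007))])
    u=((proj("scene",P)-org)*sc+sc/2).astype(int)
    for i,j in ((1,2),(2,3),(0,1),(3,0),(5,6),(6,7),(4,5),(7,4),(1,5),(2,6),(3,7)):
        cv2.line(im,tuple(map(int,u[i])),tuple(map(int,u[j])),col,1)
if __name__=="__main__":
    if sys.argv[1]=="ref": q=np.load("scene0.npz")['p']
    else: q,d=viewer.read_camera("scene")
    out=[]
    for pull in (0,.0065):
        im=cv2.resize(q[185:245,275:340,::-1],None,fx=6,fy=6,interpolation=cv2.INTER_CUBIC)
        wire(im,np.array([275,185]),6,float(sys.argv[2]),pull,(0,255,255)); out.append(im)
    cv2.imwrite(f"pics/{sys.argv[3]}.png",np.hstack(out))
E
python3 ov.py ref 0 ovref; python3 ov.py now 0.73 ov1; python3 ov.py now 0.80 ov2
```

```text
(no output)
```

View pics/ovref.png

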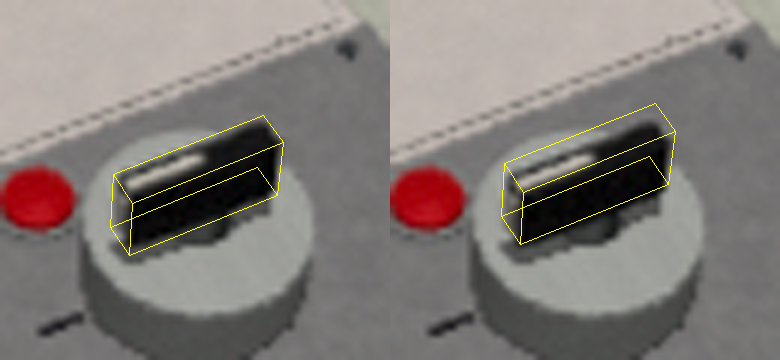

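View pics/ov1.png

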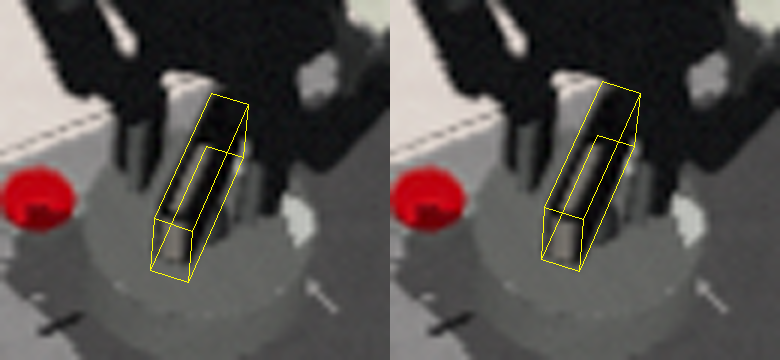

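The wireframe check puts the bar raised, at the 6.5 mm model (right), with the stem showing below it. It didn't drop, so the detent must be on the far side (1.09–1.25). Regrasping and continuing.

step_arm --rows '[[[0, 0, 0], [0.8, 0, 0.8], 0.6], [[0, 0, 0], [0.8, 0, 0.8], 0.7], [[0, 0, 0], [0.8, 0, 0.8], 0.78], [[0, 0, 0], [0.8, 0, 0.8], 0.82], [[0, 0, 0], [0.8, 0, 0.8], 0.86], [[0, 0, 0], [0.8, 0, 0.8], 0.9], [[0, 0, 0], [0.8, 0, 0.8], 0.9]]' --newtons 20

```text
time: 9.6
eef_pos: [0.5372, 0.066, 0.1469]
tcp_rot: [-0.362, -0.607, 0.607, 0.362]
contact_force: [0.1, -1.8, -0.8]
opening: 0.163
```

```bash
python3 st.py
```

```text
p [0.53723 0.06605 0.14687] t 9.6 F [ 0.1 -1.8 -0.8] Ftool [-1.64  0.82  0.8 ] T [-0.27 -0.05 -0.03] op 0.16292788010196224
yaw rel 0.7292832784096217 tilt [ 3.e-04 -5.e-04 -1.e+00] q6 -2.1307750093618463
```

step_arm --rows '[[[0, 0, 0], [0, 0, 0], 0.95], [[0, 0, 0], [0, 0, 0], 0.95], [[0, 0, 0], [0, -1, 0], 0.95], [[0, 0, 0], [0, -2, 0], 0.95], [[0, 0, 0], [0, -3, 0], 0.95], [[0, 0, 0], [0, -3.6, 0], 0.95], [[0, 0, 0], [0, -3.6, 0], 0.95], [[0, 0, 0], [0, -3.6, 0], 0.95]]' --newtons 50

```text
time: 10.27
eef_pos: [0.5371, 0.0661, 0.1482]
tcp_rot: [0.362, 0.607, -0.607, -0.362]
contact_force: [6.0, -2.0, -10.3]
opening: 0.154
```

```bash
python3 st.py
```

```text
p [0.53707 0.06613 0.1482 ] t 10.2667 F [  6.   -2.  -10.3] Ftool [-4.63 10.35 -4.37] T [-0.37 -1.08 -0.06] op 0.15386101775074854
yaw rel 0.729430925910858 tilt [ 7.e-04 -3.e-04 -1.e+00] q6 -2.13103927693888
```

step_arm --rows '[[[0, 0, 0], [-0.2, -0.5, -0.2], 0.95], [[0, 0, 0], [-0.5, -1.2, -0.5], 0.95], [[0, 0, 0], [-0.5, -1.2, -0.5], 0.95], [[0, 0, 0], [-0.5, -1.2, -0.5], 0.95]]'

```text
time: 10.6
eef_pos: [0.5372, 0.0661, 0.149]
tcp_rot: [-0.362, -0.607, 0.607, 0.362]
contact_force: [4.9, -1.1, -12.3]
opening: 0.153
```

```bash
python3 st.py
```

```text
p [0.53716 0.06612 0.14896] t 10.6 F [  4.9  -1.1 -12.3] Ftool [-3.29 12.33 -3.77] T [-0.29 -0.87 -0.01] op 0.1533080845929293
yaw rel 0.7294393118501068 tilt [-1.1e-03  1.0e-04 -1.0e+00] q6 -2.1313406555074845
```

step_arm --rows '[[[0, -2, 0], [-0.3, 0, -0.3], 0.95], [[0, -4.5, 0], [-0.3, 0, -0.3], 0.95], [[0, -7, 0], [-0.3, 0, -0.3], 0.95], [[0, -9.5, 0], [-0.3, 0, -0.3], 0.95], [[0, -12, 0], [-0.3, 0, -0.3], 0.95], [[0, -14.5, 0], [-0.3, 0, -0.3], 0.95], [[0, -17, 0], [-0.3, 0, -0.3], 0.95], [[0, -18, 0], [-0.3, 0, -0.3], 0.95], [[0, -18, 0], [-0.3, 0, -0.3], 0.95], [[0, -18, 0], [-0.3, 0, -0.3], 0.95]]'

```text
time: 11.43
eef_pos: [0.5373, 0.0659, 0.1488]
tcp_rot: [-0.262, -0.656, 0.657, 0.263]
contact_force: [4.4, -1.7, -12.0]
opening: 0.154
```

```bash
python3 st.py
```

```text
p [0.5373  0.06595 0.14881] t 11.4333 F [  4.4  -1.7 -12. ] Ftool [-4.37 12.04 -1.81] T [-0.42 -0.82  0.03] op 0.15362077670720212
yaw rel 1.0439627389798098 tilt [-1.8e-03 -1.0e-04 -1.0e+00] q6 -2.4458886364304373
```

step_arm --rows '[[[0, -2, 0], [-0.2, 0, 0], 0.95], [[0, -4, 0], [-0.2, 0, 0], 0.95], [[0, -6, 0], [-0.2, 0, 0], 0.95], [[0, -7.2, 0], [-0.2, 0, 0], 0.95], [[0, -7.2, 0], [-0.2, 1, 0], 0.95], [[0, -7.2, 0], [-0.2, 2, 0], 0.95], [[0, -7.2, 0], [-0.2, 3, 0], 0.95], [[0, -7.2, 0], [-0.2, 3, 0], 0.95], [[0, -7.2, 0], [-0.2, 3, 0], 0.95]]'

```text
time: 12.18
eef_pos: [0.5375, 0.0659, 0.1479]
tcp_rot: [-0.22, -0.671, 0.672, 0.222]
contact_force: [1.6, -0.8, -10.8]
opening: 0.154
```

```bash
python3 st.py
```

```text
p [0.53747 0.06591 0.1479 ] t 12.1833 F [  1.6  -0.8 -10.8] Ftool [-1.77 10.83 -0.3 ] T [-0.31 -0.3   0.02] op 0.15436199279877022
yaw rel 1.1691518508629506 tilt [-2.5e-03  1.0e-04 -1.0e+00] q6 -2.571260300678261
```

step_arm --rows '[[[0, 0, 0], [0, 0, 0], 0.95], [[0, 0, 0], [0, 0, 0], 0.95], [[0, 0, 0], [0, 0, 0], 0.95]]'

```text
time: 12.43
eef_pos: [0.5375, 0.0659, 0.1482]
tcp_rot: [-0.22, -0.671, 0.672, 0.222]
contact_force: [0.1, -1.0, -11.5]
opening: 0.155
```

```bash
python3 st.py
```

```text
p [0.53754 0.0659  0.14824] t 12.4333 F [  0.1  -1.  -11.5] Ftool [-0.67 11.55  0.75] T [-0.34  0.02  0.03] op 0.1547015052963607
yaw rel 1.1692654243905922 tilt [-2.3e-03  1.0e-04 -1.0e+00] q6 -2.5713975757857677
```

step_arm --rows '[[[0, 0, 0], [0, 0.5, 0], 0.95], [[0, 0, 0], [0, 1, 0], 0.95], [[0, 0, 0], [0, 1, 0], 0.95], [[0, 0, 0], [0, 1, 0], 0.95], [[0, 0, 0], [0, 1, 0], 0.95]]'

```text
time: 12.85
eef_pos: [0.5377, 0.0659, 0.1473]
tcp_rot: [-0.22, -0.672, 0.672, 0.222]
contact_force: [-2.0, -0.2, -11.4]
opening: 0.15
```

```bash
python3 st.py; python3 ov.py now 1.17 ov3
```

```text
p [0.53766 0.06592 0.14728] t 12.85 F [ -2.   -0.2 -11.4] Ftool [ 1.43 11.44  1.36] T [-0.33  0.34 -0.02] op 0.15030350738962994
yaw rel 1.1693121700456537 tilt [-2.e-03  1.e-04 -1.e+00] q6 -2.5714516929477367
```

View pics/ov3.png

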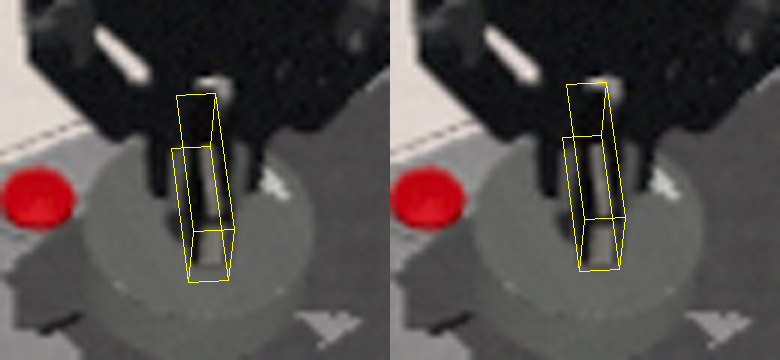

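step_arm --rows '[[[0, 0, 0], [0, 0.5, 0], 0.95], [[0, 0, 0], [0, 1, 0], 0.95], [[0, 0, 0], [0, 1, 0], 0.95], [[0, 0, 0], [0, 1, 0], 0.95]]'

```text
time: 13.23
eef_pos: [0.5377, 0.0659, 0.1463]
tcp_rot: [-0.22, -0.672, 0.672, 0.222]
contact_force: [-4.1, -1.6, -10.0]
opening: 0.154
```

```bash
python3 st.py
```

```text
p [0.5377  0.06591 0.14626] t 13.2333 F [ -4.1  -1.6 -10. ] Ftool [ 2.34 10.04  3.77] T [-0.36  0.74 -0.02] op 0.1541022369769445
yaw rel 1.1693272157065016 tilt [-1.9e-03  1.0e-04 -1.0e+00] q6 -2.571466522100892
```

step_arm --rows '[[[0, 0, 0], [0.2, 0.5, 0.3], 0.95], [[0, 0, 0], [0.2, 1, 0.3], 0.95], [[0, 0, 0], [0.2, 1, 0.3], 0.95], [[0, 0, 0], [0.2, 1, 0.3], 0.95]]'

```text
time: 13.57
eef_pos: [0.5377, 0.0659, 0.1455]
tcp_rot: [-0.221, -0.672, 0.672, 0.221]
contact_force: [-3.8, 0.4, -9.6]
opening: 0.157
```

```bash
python3 st.py
```

```text
p [0.53769 0.06586 0.14548] t 13.5667 F [-3.8  0.4 -9.6] Ftool [3.31 9.62 1.94] T [-0.18  0.85 -0.03] op 0.15722367366343543
yaw rel 1.1692139716373524 tilt [-9.e-04  3.e-04 -1.e+00] q6 -2.5717117411345227
```

step_arm --rows '[[[0, 0, 0], [0.2, 0.5, 0], 0.95], [[0, 0, 0], [0.3, 1, 0], 0.95], [[0, 0, 0], [0.3, 1.5, 0.2], 0.95], [[0, 0, 0], [0.3, 2, 0.2], 0.95], [[0, 0, 0], [0.3, 2, 0.2], 0.95], [[0, 0, 0], [0.3, 2, 0.2], 0.95]]'

```text
time: 14.07
eef_pos: [0.5377, 0.0658, 0.1437]
tcp_rot: [0.221, 0.672, -0.672, -0.221]
contact_force: [-3.7, -0.7, -9.5]
opening: 0.153
```

```bash
python3 st.py; python3 ov.py now 1.17 ov4
```

```text
p [0.53771 0.06583 0.14366] t 14.0667 F [-3.7 -0.7 -9.5] Ftool [2.54 9.47 2.76] T [-0.06  0.84  0.  ] op 0.15286422487478052
yaw rel 1.1691877165255145 tilt [ 2.e-04  2.e-04 -1.e+00] q6 -2.5717466319617968
```

View pics/ov4.png

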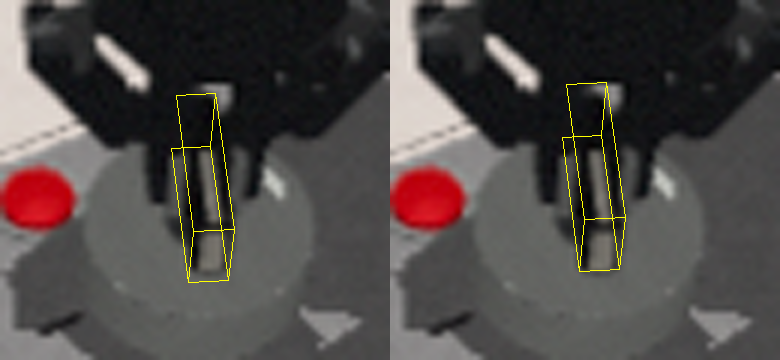

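The pin is going into the far-side detent: the knob is sinking below the land with the spring load still on the grip. Lowering on.

step_arm --rows '[[[0, 0, 0], [0.3, 0.5, 0.3], 0.95], [[0, 0, 0], [0.3, 1, 0.3], 0.95], [[0, 0, 0], [0.3, 1.5, 0.3], 0.95], [[0, 0, 0], [0.3, 2, 0.3], 0.95], [[0, 0, 0], [0.3, 2.5, 0.3], 0.95], [[0, 0, 0], [0.3, 2.5, 0.3], 0.95], [[0, 0, 0], [0.3, 2.5, 0.3], 0.95]]'

```text
time: 14.7
eef_pos: [0.5376, 0.0658, 0.1413]
tcp_rot: [0.221, 0.672, -0.671, -0.221]
contact_force: [-1.9, 1.1, -8.6]
opening: 0.153
```

```bash
python3 st.py
```

```text
p [0.53756 0.06578 0.14128] t 14.7 F [-1.9  1.1 -8.6] Ftool [2.2  8.57 0.29] T [0.07 0.51 0.01] op 0.1530607681246255
yaw rel 1.1691273238038038 tilt [ 1.1e-03  2.0e-04 -1.0e+00] q6 -2.5718789803623534
```

step_arm --rows '[[[0, 0, 0], [0.2, 0.3, 0], 0.95], [[0, 0, 0], [0.2, 0.5, 0], 0.95], [[0, 0, 0], [0.2, 0.5, 0], 0.92], [[0, 0, 0], [0.2, 0.5, 0], 0.85], [[0, 0, 0], [0.2, 0.5, 0], 0.81], [[0, 0, 0], [0.2, 0.5, 0], 0.78], [[0, 0, 0], [0.2, 0.5, 0], 0.7], [[0, 0, 0], [0.2, 0.5, 0], 0.5], [[0, 0, 0], [0.2, 0.5, 0], 0.4], [[0, 0, 0], [0.2, 0.5, 0], 0.4]]' --newtons 20

```text
time: 15.53
eef_pos: [0.5377, 0.0657, 0.1414]
tcp_rot: [0.222, 0.672, -0.672, -0.22]
contact_force: [-0.1, -0.0, 0.4]
opening: 0.6
```

```bash
python3 st.py; python3 ov.py now 1.17 ov5
```

```text
p [0.5377  0.0657  0.14144] t 15.5333 F [-0.1 -0.   0.4] Ftool [ 0.05 -0.36  0.09] T [-0.01 -0.04  0.02] op 0.6004204198427247
yaw rel 1.169144653266363 tilt [ 1.8e-03 -2.0e-04 -1.0e+00] q6 -2.5716793976160486
```

View pics/ov5.png

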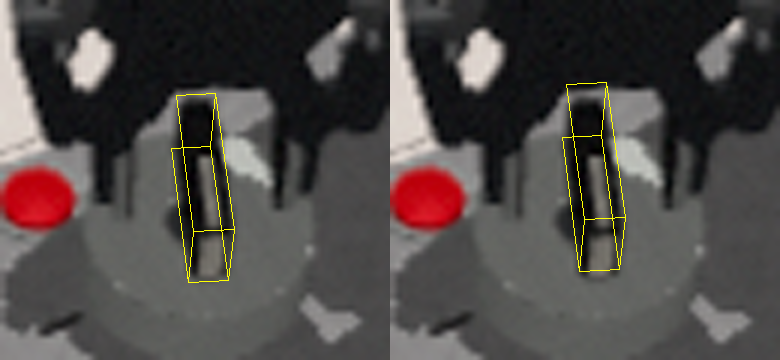

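The bar now fits the home model (left: end face bottom at about (205,278) and top edges match). I'll open fully and back straight up, then check the height by depth.

step_arm --rows '[[[0, 0, 0], [0, 0, 0], 0.2], [[0, 0, 0], [0, 0, 0], 0], [[0, 0, 0], [0, -10, 0], 0], [[0, 0, 0], [0, -25, 0], 0], [[0, 0, 0], [0, -45, 0], 0], [[0, 0, 0], [0, -70, 0], 0], [[0, 0, 0], [0, -100, 0], 0], [[0, 0, 0], [0, -125, 0], 0], [[0, 0, 0], [0, -140, 0], 0], [[0, 0, 0], [0, -140, 0], 0]]'

```text
time: 16.42
eef_pos: [0.5392, 0.0657, 0.2865]
tcp_rot: [0.224, 0.673, -0.671, -0.218]
contact_force: [-0.8, -0.1, 0.0]
opening: 0.997
```

step_arm --rows '[[[0, 0, 0], [0, 0, 20], 0], [[0, 0, 0], [0, 0, 45], 0], [[0, 0, 0], [0, 0, 45], 0], [[0, 0, 0], [0, 0, 45], 0], [[0, 0, 0], [0, 0, 45], 0]]'

```text
time: 16.83
eef_pos: [0.5102, 0.0298, 0.2799]
tcp_rot: [0.221, 0.672, -0.672, -0.221]
contact_force: [0.5, -0.1, -0.4]
opening: 0.996
```

```bash
python3 st.py; python3 ov.py now 1.17 ov6; python3 - <<'E'
from h import *
f=np.load("scene0.npz");X0=cloud("scene",f['d'])
q,d=viewer.read_camera("scene");X=cloud("scene",d)
cv2.imwrite("pics/fin.png",q[:,:,::-1])
for Y in (X0,X):
    k=(Y[...,2]>.15)&(Y[...,2]<.19)&(np.hypot(Y[...,0]-.538,Y[...,1]-.067)<.045);Q=Y[k]
    print(k.sum(),np.percentile(Q[:,2],[80,90,95,98]).round(4),cv2.minAreaRect(Q[:,:2].astype(np.float32)*1000))
E
```

```text
p [0.5102  0.02976 0.27994] t 16.8333 F [ 0.5 -0.1 -0.4] Ftool [-0.45  0.4  -0.23] T [-0.01 -0.01  0.01] op 0.9962291064535754
yaw rel 1.1688116427041129 tilt [-8.e-04  6.e-04 -1.e+00] q6 -2.6463964290660416
271 [0.1683 0.169  0.1698 0.1712] ((540.9573364257812, 68.35821533203125), (15.502739906311035, 61.4537239074707), 74.83561706542969)
198 [0.1685 0.1694 0.1699 0.1707] ((540.1859130859375, 70.27144622802734), (62.508384704589844, 14.324249267578125), 54.00642395019531)
```

View pics/ov6.png

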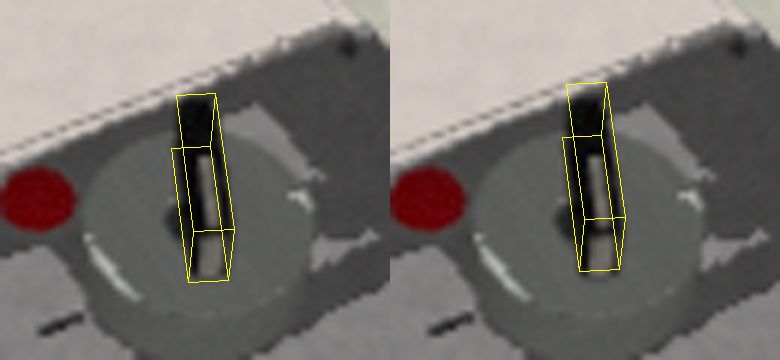

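View pics/fin.png

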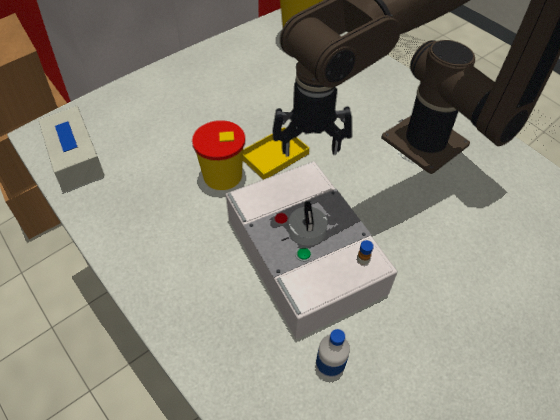

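The bar's top is back at its starting height (90th percentile 0.169 m both before and after), and its bearing is about 1.18 rad, on the green side. The gripper is clear, and the vial, bottle, bucket and tray look unmoved. Handing in.

```bash
python3 -c "
from plant import ctrl
print(ctrl.sign_off())"
```

```text
the job is handed in; nothing more can be done
None
```

The selector knob is home in the green-side detent, about 1.17 rad from the locked position. It has been let go, and I handed the job in at about 17 s.

- **Finding the detent:** I gripped the bar, pulled it up about 10 mm and turned it left towards the green lens. At 0.73 rad I released the knob to test the short side. It stayed up on the land, so I regripped it and turned on to 1.17 rad. There the pin went in while I lowered the knob against its spring, and I released it for the last part.
- **Last checks:** The bar's top is at the same height as at the start (0.169 m). Its outline fits the fully home model, and the depth image puts it at about 1.18 rad. The gripper is open and well clear, with contact force near zero. The vial, bottle, bucket and tray look unmoved by eye; I did not measure them.
- **Forces:** Wrist force readings stayed at or below about 14 N.
- **What disagreed:** After the regrip, the arm followed small up and down commands unevenly, by a couple of millimetres. For the final lowering I went by measured height and force instead.

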